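# Load the label stand and lock its guide leg

## Robot

A 6-joint arm with a two-finger parallel gripper is mounted at the origin on the work surface. World frame = base frame: x ahead of the robot, y to its left, z up, the work surface at z = 0. Lengths are in mm, angles in degrees, forces in N, time in s.
With the tool pointing down it reaches from about 325 to 900 mm from the base axis. Payload 6.1 kg.
Tool frame: the origin (TCP) lies midway between the tips of the shut fingers; the grasp point (between the pads) lies 19 mm behind it; z points along the fingers, x is the direction in which the jaws open and shut, and the axes are right-handed (so a half turn about z gives the same grasp; the last joint's range is limited). The gripper opens to 87 mm and grips with 3 to 60 N. Pads are 19 mm wide; open, the fingers measure 117 mm over their backs; the gripper's body (75 mm by 190 mm) begins 51 mm behind the grasp point.
Start: joints at [-79.704, 12.628, 87.462, -0, 79.91, -7.225], TCP at [188.153, -595.998, 222.538] pointing down, gripper open.
Joint ranges: [-170.65, 170.65], [-52.31, 119.04], [5.05, 147.46], [-71.25, 251.25], [11.57, 151.72], [-153.62, 153.62]. Speed limits (degrees/s): [147.25, 147.25, 172.46, 180, 180, 180].

## Interface

Orientations are given as [roll, pitch, yaw] about the fixed x, y, z axes, in that order (R = Rz(yaw) Ry(pitch) Rx(roll)).
In Python, from workcell import get_state, imaging, job gives the robot as it stands.
- The arm moves only by the tool carry_out, never from a script. Its argument "targets" is a list of rows, each a list of 3 entries, a list of its own where there are three numbers: the turn, a rotation vector about the tool's x, y, z in degrees, then the shift along the tool's x, y, z in m, then the gripper's target within -1 to 1 (shut at 1, half-way at 0, fully open at -1). In form: [[[ax, ay, az], [x, y, z], grip], ...]. A call has 1 to 20 rows; each row shifts and turns the commanded pose from where the row before left it, along the tool's axes as they then stand; what a row does not reach is not made up. A row lasts 1/8 s, in which the tool goes at most 62.5 mm and 10.7 degrees, less where a joint would pass 70% of its speed; a pose out of reach is approached as far as the arm can. A call with a gripper value outside its range is refused whole. The fingers move at their own pace and stop on an object; "force" is the grip in N (left out, the last holds). Time passes only in rows, so rows that do not move let the fingers close. It gives the time, the measured TCP pose, the force and the opening at its end, in the units of the state.
- get_state(): the state, without advancing time (a new reading comes with each control period).
- imaging.get_image(name): name is "scene" or "top" or "wrist"; returns (picture, depth): 480x640x3 uint8, red, green, blue; 480x640 float32, mm along the optical axis (not along the pixel's ray), 0 where there is no reading.
- imaging.camera_model(name): a dict with "intrinsics" (3x3 intrinsics, pixels), "cam_to_world" (4x4, takes a point from camera to world coordinates). Camera axes: x right, y down, z forward; pixel columns grow to the right and rows downward; lengths in mm; the calibration is good to about 2 mm. A picture is of the moment at which its call begins: read the wrist's pose just before it. camera_model takes no time and is no camera call; for the wrist camera it gives the pose at the moment of the call.
- job.sign_off(): hands the job in, once; it reports no verdict.
The state is a dict: "time": time; "joints": joint angles; "qvel": joint speeds; "effort": joint torques, N m; "tool_pos": TCP position; "eef_rot": TCP orientation; "wrist_force": force on the tool from outside, world axes, zero at the start; "torque": the same for the moment, N m; "grip_width": finger opening in mm.
Only numpy, scipy, OpenCV 4.12 (cv2) and the standard library are available. Lean on these libraries where they do the work, as an engineer would, in place of code of your own. Each camera call takes 0.05 s, during which the arm holds its last target.

## Task

Get the label stand ready: lower the tall narrow label roll onto its upright spindle until it sits flat on the seat (do not drop it), and let go of it. Then push the stand's sliding leg out by its grip post until the leg's pointer is level with the mark on the measuring bar and, holding the leg at the mark against its return spring, squeeze the cam lever fully closed, upright beside the post; do not close the lever with the leg off the mark. Finish while still holding the post with the leg at the mark and the lever closed, and leave the other things on the bench where they are.

Things in the scene. Friction and masses are not known exactly. Their poses are not given: they have to be found in the camera images.
- roll: white paper label roll standing upright, 58 mm diameter, 70 mm tall, with a brown cardboard core whose round through-hole is 26 mm wide; about 0.16 kg. Origin: centre of the underside, z up along the hole. It is the only tall narrow roll (the brown tape roll is wider and low).
- unwinder: label stand, fixed: grey base plate 110 x 345 x 12 mm. Origin on the bench. Its +y axis runs along the plate from the spindle end to the leg end and is the direction in which the leg slides out; z up. The spindle stands at y = -100 mm, x = 0; leg and sleeve run along y at x = -12 mm and are at most 42 mm high, so is all the stand but spindle, post, lever and cam.
- spindle_tip (a point): top of the steel spindle, 76 mm above the bench. The spindle is 20 mm in diameter, upright, its top 10 mm tapering to 8 mm.
- seat (a point): centre of the round black seat (68 mm wide) at the foot of the spindle, 16 mm above the bench, 60 mm below the spindle's tip; the roll's underside rests here.
- grip_post: black flat upright post fixed on the sliding leg, 26 mm wide (x), 8 mm thick (y), foot 38 mm and top 94 mm above the bench. Origin: centre of its foot; axes as the stand's. Post and closed lever together measure 24 mm in y: from 4 mm on the -y side of the post's middle to 20 mm on the +y side. The cam's cheeks reach 26 mm on the +y side, but only 55 mm above the bench.
- post_top (a point): centre of the top of the grip post, 94 mm above the bench.
- leg (a joint): how far the sliding leg is out, in m: 0 fully in (where it starts), up to 0.11. Grows as the leg moves along the stand's +y. A return spring pulls it back in with about 3 N when in and 4 N when out, and goes on pulling after the lever is closed.
- pointer (a point): tip of the leg's pointer, a thin steel arm that sticks out sideways (+x) from the foot of the grip post, level with the middle of the post; it moves with the leg. 42 mm above the bench.
- mark_line (a point): the length mark: a thin upright steel blade (3 mm thick, top 42 mm above the bench) on a small black slider (16 mm long) clamped on the scaled measuring bar beside the leg. The leg is at the mark when pointer and blade have the same position along the stand's y axis.
- lever (a joint): angle of the cam lever in rad: 0 closed (upright, parallel to the post, 8 mm gap); grows as it leans away from the post, to the stand's +y, to 0.75 at most; starts at 0.45 to 0.65. It rides on the leg; its level hinge (along x) lies 16 mm on the +y side of the post's middle, 48 mm above the bench. Stiff: takes about 3 N at its tip and stays where it is left.
- lever_tip (a point): middle of the upper end of the aluminium cam lever, which is 22 mm wide, 8 mm thick and reaches 45 mm from its hinge.
- tape: bystander: brown roll of packing tape lying flat, 80 mm diameter, 25 mm high. Origin under its centre.
- jar: bystander: white jar with black cap, 60 mm diameter, 85 mm tall. Origin under its centre.
- scanner: bystander: black and grey hand scanner lying down, about 175 x 55 x 35 mm. Origin at its underside.
- carton: bystander: small closed cardboard box 60 x 90 x 45 mm. Origin under its centre.
- parts_tray: bystander: low grey two-part tray 100 x 140 x 35 mm. Origin under its centre.
Not all that is in view belongs to the job. What is shaped like the roll but orange or purple is not meant.

How it is judged (in metres and radians):
On the way, in this order (a step that is already met when the one before it is completed fails the run):
1. the roll sits on the seat, on the spindle, and is let go (horizontal distance between roll and seat below 0.006 m and z of roll in the frame of seat below 0.004 m and angle between roll's own z axis and vertical below 0.08 rad and contact force between the fingers and roll below 0.1 N), for 0.2 s.
2. the leg is held at the mark with the lever still open (y of pointer in the frame of mark_line between -0.005 and 0.005 m and value of joint lever above 0.25 rad and contact force between the fingers and grip_post above 0.5 N), for 0.2 s.
3. the lever is closed with the leg at the mark (y of pointer in the frame of mark_line between -0.005 and 0.005 m and value of joint lever below 0.06 rad), for 0.2 s.
At the end, for the whole second after the job is handed in: The roll sits on the spindle (within 6 mm of its axis, underside within 4 mm of the seat, upright within 0.08 rad), at rest and let go; the leg is held still with its pointer within 5 mm of the mark, the fingers pressing on the grip post with more than 1 N; the lever is closed to within 0.06 rad (all of step 1 and all of step 3 and contact force between the fingers and grip_post above 1 N and linear speed of roll below 0.02 m/s and velocity of joint leg between -0.01 and 0.01 m/s); the arm keeps its last pose, push and grip.
It fails at once if the lever is closed (below 0.2 rad) with the leg more than 8 mm off the mark (value of joint lever below 0.2 rad and (y of pointer in the frame of mark_line above 0.008 m or y of pointer in the frame of mark_line below -0.008 m)).
It fails at once if the roll is dropped (falls faster than 0.6 m/s with no finger on it) (linear speed of roll above 0.6 m/s and contact force between the fingers and roll below 0.1 N).
It fails at once if a bystander is moved by more than 30 mm (distance of any of tape, jar, scanner, carton, parts_tray from where it was at the start of the episode above 0.03 m).
It also fails if it takes over 72 s, if anything falls off the work surface, if the arm or the gripper's body presses on something with over 40 N, if the wrist force passes 120 N, or if a joint passes its speed limit or range.

## Working session

There is one attempt and no reset: what is moved stays moved. The work goes in short steps, Python scripts to look and compute and a tool call to move; the robot and the scene stay as the last step left them, time stands still between calls to the robot, and variables do not carry over. Pictures are saved under pics/ and viewed, and the job is handed in when it is done.

Besides the shell and the picture viewer there is one more tool, called after "Emit:" by a JSON object that holds its "name" and its "arguments", one argument or row to a line. carry_out: Moves the arm, as the interface text tells. Its arguments: {"type":"object","properties":{"targets":{"type":"array","items":{"type":"array"}},"force":{"type":"number"}},"required":["targets"]}

```bash
mkdir -p pics
python3 - <<'E'
from workcell import get_state, imaging, job
import cv2, numpy as np
for n in ("scene","top"):
    im,d=imaging.get_image(n)
    cv2.imwrite(f"pics/{n}0.png",im[:,:,::-1]); np.savez(f"pics/{n}0.npz",im=im,d=d,K=imaging.camera_model(n)["intrinsics"],T=imaging.camera_model(n)["cam_to_world"])
    print(n,imaging.camera_model(n))
print(get_state())
E
ls
```

```text
scene {'intrinsics': array([[603.08162197,   0.        , 320.84304907],
       [  0.        , 603.08162197, 232.54171622],
       [  0.        ,   0.        ,   1.        ]]), 'cam_to_world': array([[ 4.48549200e-01,  5.73613850e-01, -6.85398254e-01,
         1.58605303e+03],
       [ 8.93684777e-01, -2.78029520e-01,  3.52174822e-01,
        -4.82446683e+02],
       [ 1.14514080e-02, -7.70497720e-01, -6.37339884e-01,
         1.02554055e+03],
       [ 0.00000000e+00,  0.00000000e+00,  0.00000000e+00,
         1.00000000e+00]])}
top {'intrinsics': array([[500.06214384,   0.        , 322.83129175],
       [  0.        , 500.06214384, 238.11173589],
       [  0.        ,   0.        ,   1.        ]]), 'cam_to_world': array([[ 2.31447647e-02, -9.93526910e-01,  1.11214199e-01,
         4.72017446e+02],
       [-9.99730054e-01, -2.27746557e-02,  4.59728633e-03,
         2.96472727e+01],
       [-2.03466259e-03, -1.11290580e-01, -9.93785825e-01,
         1.09411616e+03],
       [ 0.00000000e+00,  0.00000000e+00,  0.00000000e+00,
         1.00000000e+00]])}
{'time': 0.1, 'joints': array([-7.97032500e+01,  1.26718061e+01,  8.75200503e+01, -1.55294159e-04,
        7.99109557e+01, -7.22376921e+00]), 'qvel': array([-0.10741901, -0.00295956, -0.17157592,  0.0794426 , -0.00509046,
       -0.01268732]), 'effort': array([ 1.18135700e-03, -4.95942307e+01, -3.88519943e+01,  7.02510006e-02,
        5.15663729e-02, -5.60887725e-05]), 'tool_pos': array([ 188.05987268, -595.43640216,  221.52718445]), 'eef_rot': array([-1.79987224e+02,  1.02015330e-01, -7.24794421e+01]), 'wrist_force': array([-0.4998233 , -0.24377335,  0.91226186]), 'torque': array([-0.00710453, -0.04696208, -0.05241321]), 'grip_width': 87.1690656259263}
pics
```

View pics/scene0.png

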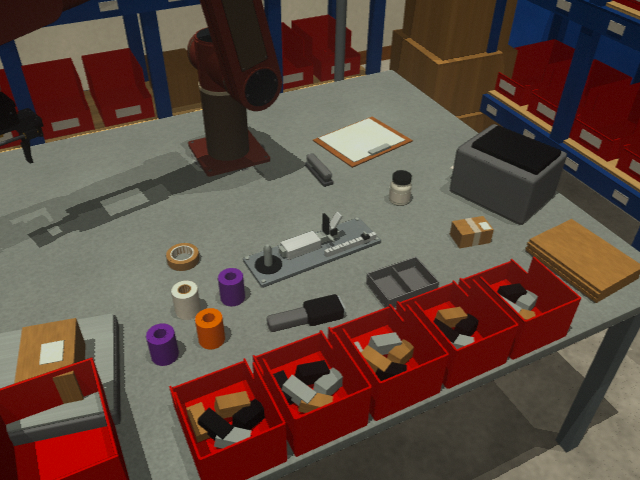

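View pics/top0.png

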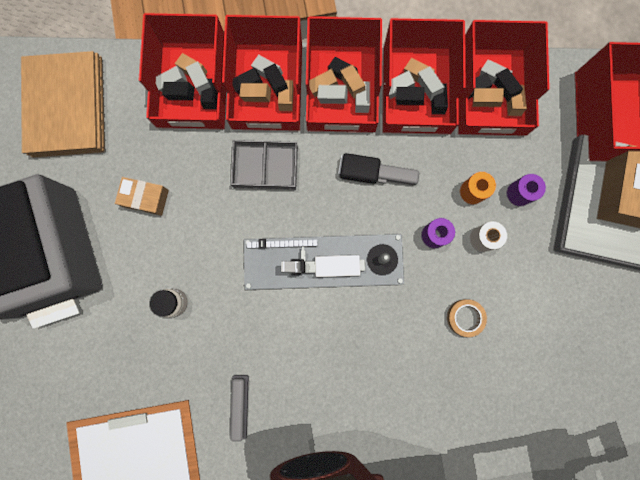

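White roll: scene (185,300), top (492,236). The candidates it could be confused with are purple (438,233), purple (526,190) and orange (481,187) in top. Only the white one with the brown core fits. I'll confirm it in a crop and measure.

```bash
cat > h.py <<'E'
import numpy as np, cv2
from workcell import get_state, imaging, job
def cloud(d,K,T):
    v,u=np.indices(d.shape); z=d.astype(float)
    P=np.stack([(u-K[0,2])*z/K[0,0],(v-K[1,2])*z/K[1,1],z],-1)
    W=P@T[:3,:3].T+T[:3,3]; W[d<=0]=np.nan
    return W
def ray(u,v,zw,K,T):
    r=T[:3,:3]@np.array([(u-K[0,2])/K[0,0],(v-K[1,2])/K[1,1],1.]); o=T[:3,3]
    return o+r*(zw-o[2])/r[2]
def proj(p,K,T):
    c=T[:3,:3].T@(np.asarray(p,float)-T[:3,3]); return (K@c/c[2])[:2]
E
python3 - <<'E'
from h import *
for n,b in (("top",(230,220,420,310)),("top",(410,160,550,280)),("scene",(235,195,395,290))):
    z=np.load(f"pics/{n}0.npz"); u0,v0,u1,v1=b
    cv2.imwrite(f"pics/crop_{n}_{u0}.png",cv2.resize(z['im'][v0:v1,u0:u1,::-1],None,fx=4.2 if n=="top" else 5,fy=4.2 if n=="top" else 5,interpolation=cv2.INTER_CUBIC))
z=np.load("pics/top0.npz");W=cloud(z['d'],z['K'],z['T'])
print("bench z",np.nanmedian(W[300:360,250:400,2]))
def comp(b,lo,hi):
    u0,v0,u1,v1=b; S=W[v0:v1,u0:u1].reshape(-1,3); S=S[(S[:,2]>lo)&(S[:,2]<hi)]
    c,r=cv2.minEnclosingCircle(S[:,:2].astype(np.float32)); print(b,len(S),S.mean(0).round(1),"circ",c,r, S[:,2].max())
comp((470,215,515,260),60,80)   # roll top
comp((360,240,405,280),50,90)   # spindle
comp((360,240,405,280),14.0,20)
comp((275,240,320,280),80,110)
comp((275,240,320,280),46,110)
comp((410,210,460,255),60,80)
z=np.load("pics/scene0.npz");W=cloud(z['d'],z['K'],z['T'])
comp((165,275,205,325),66,80)
comp((255,235,290,280),60,90)
comp((315,205,345,240),86,110)
E
```

```text
bench z 0.3575605000678479
(470, 215, 515, 260) 543 [ 600.  -313.4   69.7] circ (600.2051391601562, -314.87908935546875) 29.768192291259766 75.57881268137885
(360, 240, 405, 280) 78 [548.4 -92.6  70.5] circ (548.8792114257812, -93.51508331298828) 9.667298316955566 78.24404387151537
(360, 240, 405, 280) 753 [549.  -92.6  16.3] circ (548.3370361328125, -92.99832916259766) 61.62300109863281 19.942590391523026
(275, 240, 320, 280) 114 [526.2  94.9  88.9] circ (525.80224609375, 94.05093383789062) 24.903263092041016 98.2664275597831
(275, 240, 320, 280) 322 [526.6  93.6  70.9] circ (529.5809326171875, 79.24095153808594) 40.05410385131836 98.2664275597831
(410, 210, 460, 255) 521 [ 605.4 -207.5   69.9] circ (605.6205444335938, -208.55027770996094) 29.508569717407227 76.80110322855171
(165, 275, 205, 325) 459 [ 629.4 -317.    69.9] circ (645.7756958007812, -319.322265625) 73.89502716064453 74.60712772411341
(255, 235, 290, 280) 54 [554.  -98.3  68.7] circ (551.9225463867188, -98.23912811279297) 9.562195777893066 77.7341757828641
(315, 205, 345, 240) 44 [531.5  79.1  91. ] circ (531.2070922851562, 89.44995880126953) 24.446002960205078 96.88920432774319
```

View pics/crop_top_230.png

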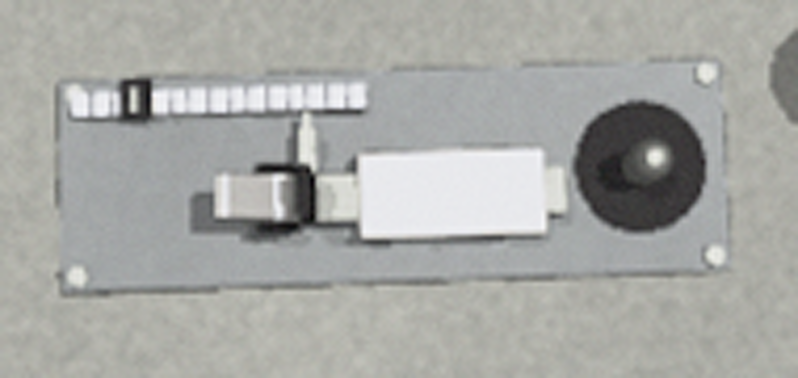

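View pics/crop_top_410.png

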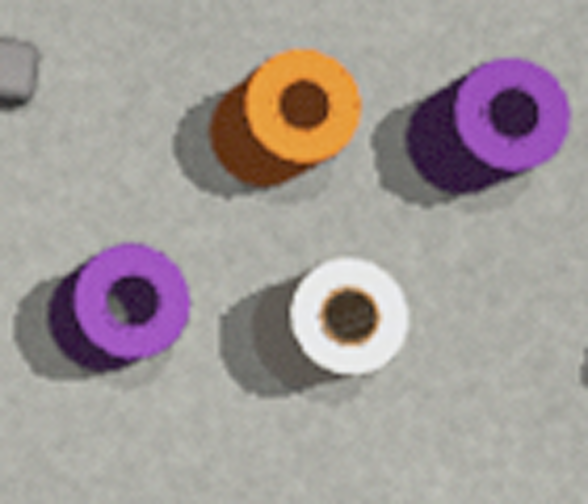

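View pics/crop_scene_235.png

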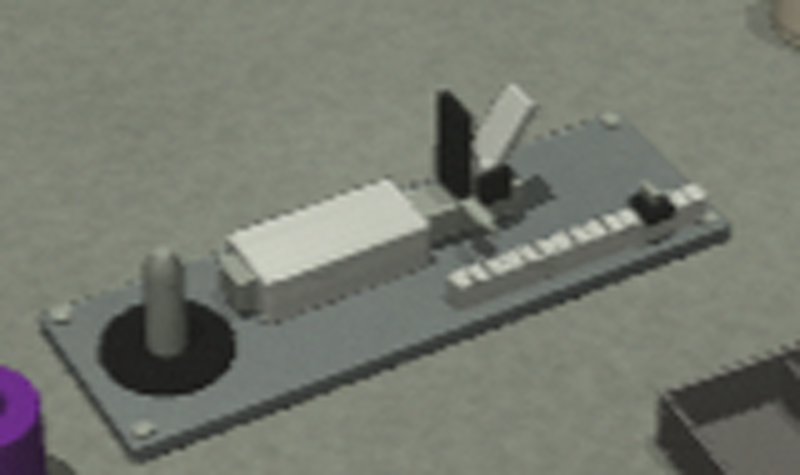

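Run:
```python
from h import *
z=np.load("pics/top0.npz");K,T=z['K'],z['T'];W=cloud(z['d'],K,T)
def c(u,v,zz): return ray(230+u/4.2-0.4,220+v/4.2-0.4,zz,K,T)
sc={k:c(*p,13) for k,p in dict(tl=(75,91),bl=(77,276),tr=(706,72),br=(716,255)).items()}
for k,v in sc.items(): print(k,v.round(1))
ax=(sc['tl']-sc['tr']+sc['bl']-sc['br'])[:2]; print("stand y dir angle",np.degrees(np.arctan2(ax[1],ax[0])))
cen=sum(sc.values())/4; print("stand centre",cen)
ey=ax/np.linalg.norm(ax); ex=np.array([ey[1],-ey[0]])
mark=c(135,99,42); ptr=c(306,112,42)
print("mark",mark,"ptr",ptr,"dy",(mark-ptr)[:2]@ey)
for n,p in (("mark",mark),("ptr",ptr),("sp",np.array([548.4,-92.6]))): print(n,(p[:2]-cen[:2])@ex,(p[:2]-cen[:2])@ey)
# seat: black disc
im=z['im']; g=im.max(2).astype(int)
m=np.zeros_like(g,bool); m[240:285,362:402]=g[240:285,362:402]<80
cc=cv2.minEnclosingCircle(np.argwhere(m)[:,::-1].astype(np.float32)); print("seat px",cc, ray(*cc[0],16,K,T))
# spindle tip pix
print("tip", c(656,157,76))
# roll top
m=np.zeros_like(g,np.uint8); m[215:255,478:510]=(im[215:255,478:510].min(2)>150)
cc=cv2.minEnclosingCircle(np.argwhere(m)[:,::-1].astype(np.float32)); print("roll px",cc, ray(*cc[0],70,K,T))
# post
S=W[240:285,275:320].reshape(-1,3); S=S[S[:,2]>60]; q=(S[:,:2]-cen[:2])@np.c_[ex,ey]
im3=im[240:285,275:320].reshape(-1,3)[np.nan_to_num(W[240:285,275:320,2].reshape(-1))>60]
for a,zz,i in sorted(zip(q.round(0).tolist(),S[:,2].round(0),im3.max(1)),key=lambda t:t[0][1])[::5]: print(a,zz,i,end='; ')
z=np.load("pics/scene0.npz");K,T=z['K'],z['T']
def s(u,v,zz): return ray(235+u/5-.4,195+v/5-.4,zz,K,T)
print()
for n,p in dict(tip=(162,252,76),seat=(168,347,16),mark=(652,190,42),ptr=(490,222,40),posttop=(452,98,94),levertip=(520,95,88)).items():
    w=s(*p); print(n,w.round(1),((w[:2]-cen[:2])@ex).round(1),((w[:2]-cen[:2])@ey).round(1))
```

```text
tl [582.3 198.4  13. ]
bl [487.1 193.5  13. ]
tr [ 599.7 -128.1   13. ]
br [ 505.4 -133.8   13. ]
stand y dir angle 93.12381090694092
stand centre [543.62176393  32.48226269  13.        ]
mark [576.03149835 163.44935308  42.        ] ptr [571.43449541  77.16139979  42.        ] dy 85.90923082927556
mark 39.498468792783704 129.0063588190365
ptr 30.206139841874837 43.09712798976095
sp -2.0450690267401654 -125.15678835388111
seat px ((382.07794189453125, 259.1615905761719), 15.189714431762695) [549.88699363 -94.28875824  16.        ]
tip [550.18200364 -94.91514438  76.        ]
roll px ((493.5, 234.5), 24.909936904907227) [ 602.17533154 -317.10016161   70.        ]
[-3.0, 40.0] 70.0 85; [-14.0, 40.0] 78.0 24; [-24.0, 40.0] 87.0 13; [-8.0, 41.0] 93.0 50; [-18.0, 41.0] 93.0 56; [-2.0, 43.0] 93.0 50; [-12.0, 43.0] 95.0 58; [-22.0, 43.0] 95.0 59; [-6.0, 45.0] 90.0 45; [-16.0, 45.0] 95.0 57; [-26.0, 45.0] 93.0 66; [-10.0, 47.0] 89.0 77; [-20.0, 47.0] 94.0 72; [-8.0, 63.0] 61.0 188; [-4.0, 65.0] 60.0 194; [-14.0, 65.0] 62.0 189; [-10.0, 66.0] 70.0 189; [-14.0, 67.0] 67.0 192; [-24.0, 67.0] 63.0 94; [-8.0, 69.0] 67.0 195; [-23.0, 69.0] 72.0 170; [-10.0, 70.0] 72.0 189; [-20.0, 71.0] 71.0 199; [-8.0, 72.0] 75.0 190; [-21.0, 72.0] 77.0 198; [-6.0, 74.0] 76.0 193; [-19.0, 74.0] 80.0 197; [-4.0, 76.0] 80.0 194; [-15.0, 76.0] 81.0 193; [-24.0, 77.0] 74.0 96; [-13.0, 78.0] 80.0 187; [-23.0, 78.0] 84.0 159; [-24.0, 79.0] 74.0 94; [-19.0, 80.0] 89.0 213; [-7.0, 81.0] 88.0 236; [-17.0, 82.0] 88.0 236; [-5.0, 83.0] 88.0 218; [-15.0, 84.0] 85.0 219; [-5.0, 85.0] 88.0 198; [-15.0, 86.0] 86.0 193; 
tip [550.4 -95.5  76. ] -0.2 -128.1
seat [552.6 -96.1  16. ] 1.9 -128.9
mark [577.9 162.7  42. ] 41.3 128.2
ptr [562.1  77.4  40. ] 20.9 43.9
posttop [524.1  74.2  94. ] -17.2 42.7
levertip [530.1 110.   88. ] -9.3 78.1
```

```bash
cat >> h.py <<'E'
from scipy.spatial.transform import Rotation as Ro
def totool(d,rpy):  # world vector mm -> tool axes (mm)
    return Ro.from_euler('xyz',rpy,degrees=True).as_matrix().T@np.asarray(d,float)
def snap(tag,name="wrist"):
    im,d=imaging.get_image(name); m=imaging.camera_model(name)
    cv2.imwrite(f"pics/{tag}.png",im[:,:,::-1]); np.savez(f"pics/{tag}.npz",im=im,d=d,K=m["intrinsics"],T=m["cam_to_world"])
    return im,d,m["intrinsics"],m["cam_to_world"]
E
python3 - <<'E'
from h import *
z=np.load("pics/top0.npz");K,T=z['K'],z['T']
print(ray(493.0,234.9,70,K,T))
print(totool([600-188.15,-315+596,0],[180,0,-86.9]))
E
```

```text
[ 601.32109358 -316.05844669   70.        ]
[-2.58316445e+02 -4.26443474e+02 -5.22242636e-14]
```

Emit:
{"name": "carry_out", "arguments": {
  "targets": [
    [[0,0,7.2],[0,0,0],-1],
    [[0,0,7.2],[0,0,0],-1],
    [[0,0,0],[-0.013,-0.021,0],-1],
    [[0,0,0],[-0.026,-0.043,0],-1],
    [[0,0,0],[-0.026,-0.043,0],-1],
    [[0,0,0],[-0.026,-0.043,0],-1],
    [[0,0,0],[-0.026,-0.043,0],-1],
    [[0,0,0],[-0.026,-0.043,0],-1],
    [[0,0,0],[-0.026,-0.043,0],-1],
    [[0,0,0],[-0.026,-0.043,0],-1],
    [[0,0,0],[-0.026,-0.043,0],-1],
    [[0,0,0],[-0.026,-0.043,0],-1],
    [[0,0,0],[-0.011,-0.019,0],-1],
    [[0,0,0],[0,0,0],-1],
    [[0,0,0],[0,0,0],-1]
  ]
}}

```text
time: 1.98
tool_pos: [599.5, -315.6, 222.3]
eef_rot: [179.9, -0.0, -86.9]
wrist_force: [-0.5, -1.3, -0.2]
grip_width: 87.0
```

Run:
```python
from h import *
im,d,K,T=snap("w1"); print(K,T.round(3)); W=cloud(d,K,T)
s=get_state(); print(s['tool_pos'],proj([601,-316,70],K,T))
g=im.astype(int); m=(W[...,2]>62)&(W[...,2]<78)&(im.min(2)>110)&(im.max(2)-im.min(2)<40)
S=W[m];print(m.sum(),S.mean(0),cv2.minEnclosingCircle(S[:,:2].astype(np.float32)))
```

```text
[[354.36245825   0.         321.69586532]
 [  0.         354.36245825 237.92964575]
 [  0.           0.           1.        ]] [[ 5.40000e-02 -9.69000e-01 -2.41000e-01  6.64793e+02]
 [-9.99000e-01 -5.20000e-02 -1.30000e-02 -3.11923e+02]
 [ 0.00000e+00  2.42000e-01 -9.70000e-01  3.83710e+02]
 [ 0.00000e+00  0.00000e+00  0.00000e+00  1.00000e+00]]
[ 599.36259927 -316.01446527  222.40997105] [322.3759353  222.68603391]
2387 [ 604.01051906 -306.42050729   69.07412471] ((639.2612915039062, -255.1341094970703), 184.71852111816406)
```

View pics/w1.png

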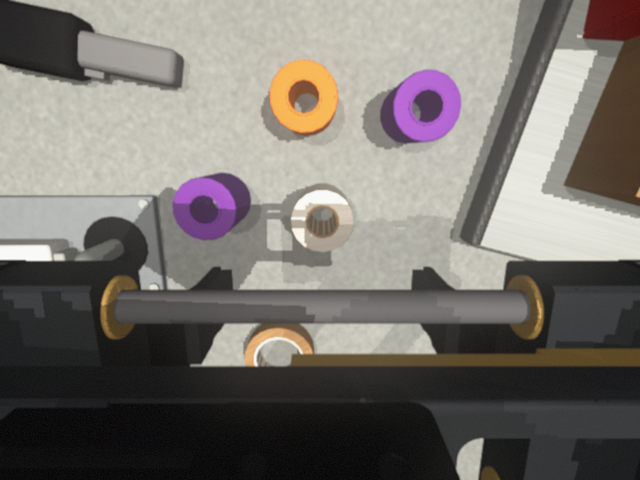

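The wrist picture shows the white roll at (322,219), with purple, orange and purple rolls well clear of it. Next I fix its centre from the hole and rim.

Run:
```python
from h import *
z=np.load("pics/w1.npz");im,K,T=z['im'],z['K'],z['T'];W=cloud(z['d'],K,T)
cv2.imwrite("pics/w1c.png",cv2.resize(im[175:270,270:375,::-1],None,fx=6,fy=6,interpolation=cv2.INTER_NEAREST))
S=W[180:265,280:365].reshape(-1,3);S=S[(S[:,2]>66)&(S[:,2]<74)]
print(len(S),S.mean(0),cv2.minEnclosingCircle(S[:,:2].astype(np.float32)),cv2.fitEllipse(cv2.convexHull(S[:,:2].astype(np.float32))))
print(ray(322,220,70,K,T))
```

```text
2480 [ 603.32352352 -315.29988994   69.16124507] ((602.4583129882812, -315.24530029296875), 28.82823944091797) ((602.5216064453125, -315.2276306152344), (57.077110290527344, 57.23703384399414), 13.958390235900879)
[ 603.44561948 -315.52811335   70.        ]
```

View pics/w1c.png

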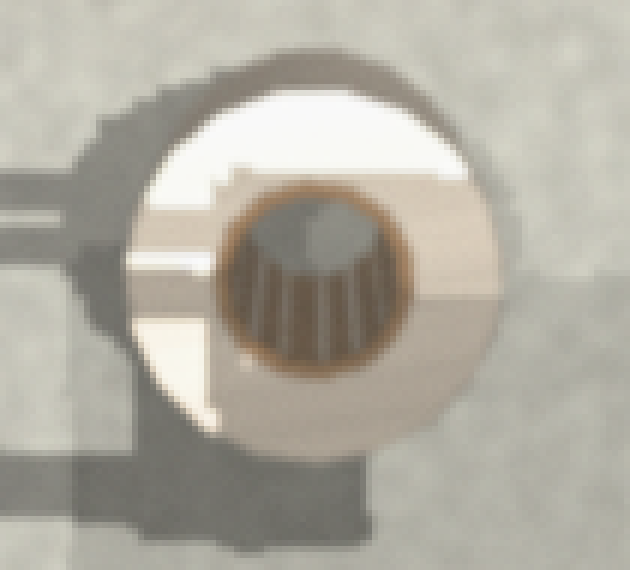

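Emit:
{"name": "carry_out", "arguments": {
  "targets": [
    [[0,0,0],[0,-0.0026,0.02],-1],
    [[0,0,0],[0,0,0.04],-1],
    [[0,0,0],[0,0,0.04],-1],
    [[0,0,0],[0,0,0.04],-1],
    [[0,0,0],[0,0,0.028],-1],
    [[0,0,0],[0,0,0.014],-1],
    [[0,0,0],[0,0,0],-1],
    [[0,0,0],[0,0,0],0],
    [[0,0,0],[0,0,0],0.5],
    [[0,0,0],[0,0,0],1],
    [[0,0,0],[0,0,0],1],
    [[0,0,0],[0,0,0],1],
    [[0,0,0],[0,0,0],1],
    [[0,0,0],[0,0,0],1]
  ],
  "force": 20
}}

```text
time: 3.78
tool_pos: [603.5, -315.3, 41.3]
eef_rot: [-180.0, -0.0, -86.9]
wrist_force: [-0.8, 0.3, 5.0]
grip_width: 57.6
```

Emit:
{"name": "carry_out", "arguments": {
  "targets": [
    [[0,0,0],[0,0,-0.01],1],
    [[0,0,0],[0,0,-0.03],1],
    [[0,0,0],[0,0,-0.04],1],
    [[0,0,0],[0,0,-0.04],1],
    [[0,0,0],[0,0,-0.02],1],
    [[0,0,0],[0,0,0],1],
    [[0,0,0],[0,0,0],1]
  ]
}}

```text
time: 4.65
tool_pos: [602.0, -314.3, 178.1]
eef_rot: [179.8, 0.1, -86.9]
wrist_force: [-0.3, -0.1, -2.9]
grip_width: 58.0
```

Run:
```python
from h import *
print(get_state()['tool_pos'],get_state()['wrist_force'])
im,d,K,T=snap("w2"); W=cloud(d,K,T); s=get_state()
print(s['tool_pos'],s['eef_rot'],s['grip_width'])
zt=s['tool_pos'][2]
S=W[150:265,240:405].reshape(-1,3);S=S[(S[:,2]>zt+15)&(S[:,2]<zt+45)]
print(len(S),np.median(S,0))
snap("s2","scene");snap("t2","top")
```

```text
[ 602.00103341 -314.2599709   178.05032901] [-0.25194894 -0.14621546 -2.91870177]
[ 601.84436094 -314.20403107  177.68819484] [ 1.79805772e+02  1.50154487e-01 -8.68838015e+01] 57.75107591266744
1637 [ 626.43042823 -312.06694407  204.48890243]
```

View pics/w2.png

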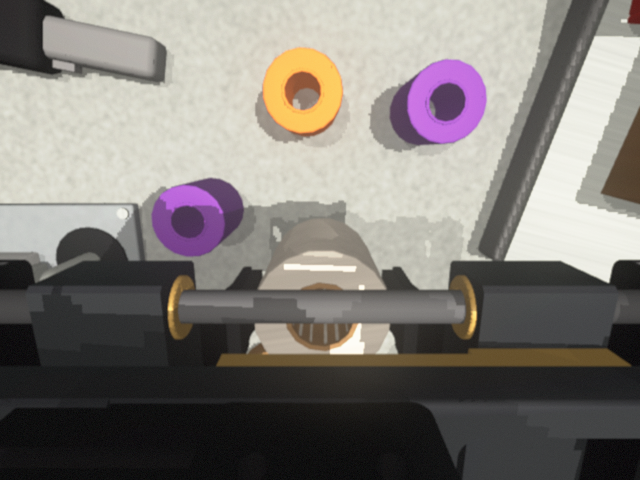

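View pics/s2.png

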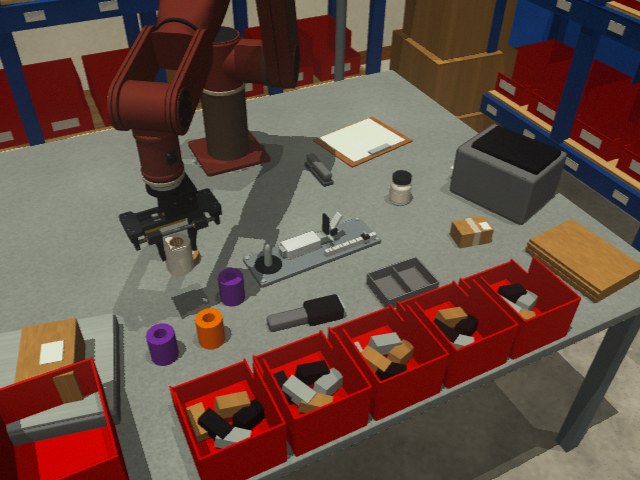

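Run:
```python
from h import *
from scipy.optimize import least_squares
z=np.load("pics/w2.npz");W=cloud(z['d'],z['K'],z['T'])
S=W[195:360,240:400].reshape(-1,3)
for lo,hi in ((140,195),(140,165),(165,190),(190,204)):
    Q=S[(S[:,2]>lo)&(S[:,2]<hi)&(abs(S[:,1]+314)<24)&(S[:,0]>590)]
    f=least_squares(lambda p:np.hypot(Q[:,0]-p[0],Q[:,1]-p[1])-29,[602,-314],loss='soft_l1')
    print(lo,hi,len(Q),f.x,np.abs(f.fun).mean())
Q=S[(S[:,2]>200)&(S[:,2]<215)]; print(np.percentile(Q[:,2],[5,25,50,75,95]),Q.min(0),Q.max(0))
for n in ("s2","t2"):
    q=np.load(f"pics/{n}.npz"); W2=cloud(q['d'],q['K'],q['T'])
    m=(abs(W2[...,0]-602)<45)&(abs(W2[...,1]+314)<45)&(W2[...,2]>120)&(W2[...,2]<212)
    print(n,m.sum(),np.percentile(W2[m][:,2],[1,50,99]) if m.any() else '')
    if n=="s2":
        Q=W2[m&(W2[...,2]>145)&(W2[...,2]<175)]
        f=least_squares(lambda p:np.hypot(Q[:,0]-p[0],Q[:,1]-p[1])-29,[602,-314],loss='soft_l1'); print(len(Q),f.x,np.abs(f.fun).mean())
```

```text
140 195 2083 [ 600.41504732 -313.48028153] 0.5003803428597421
140 165 713 [ 600.32859942 -313.41803998] 0.1381778038586394
165 190 1056 [ 600.41992759 -313.52642052] 0.1574887978874892
190 204 1245 [ 600.69871494 -313.40065169] 4.138041339246556
[202.22453186 204.81543284 205.3550803  205.83285494 206.51308876] [ 582.84331616 -345.34661895  200.00855341] [ 629.91098805 -279.09667407  214.98654649]
s2 1175 [138.69348729 192.01541965 209.74445519]
285 [ 599.01375107 -315.76816578] 1.254178418170478
t2 29 [140.51516701 189.35828437 209.759782  ]
```

Emit:
{"name": "carry_out", "arguments": {
  "targets": [
    [[0,0,0],[-0.0224,0.008,0],1],
    [[0,0,0],[-0.0449,0.016,0],1],
    [[0,0,0],[-0.0449,0.016,0],1],
    [[0,0,0],[-0.0449,0.016,0],1],
    [[0,0,0],[-0.0449,0.016,0],1],
    [[0,0,0],[-0.0224,0.008,0],1],
    [[0,0,0],[0,0,0],1],
    [[0,0,0],[0,0,0],1],
    [[0,0,0],[0,0,0],1]
  ]
}}

```text
time: 5.92
tool_pos: [511.4, -96.5, 180.5]
eef_rot: [-180.0, -0.0, -87.0]
wrist_force: [0.3, -0.5, -2.0]
grip_width: 57.5
```

Run:
```python
from h import *
from scipy.optimize import least_squares
s=get_state()
im,d,K,T=snap("w3"); W=cloud(d,K,T); print(s['tool_pos'],s['eef_rot'],s['grip_width'])
x,y,zt=s['tool_pos']
S=W.reshape(-1,3)
Q=S[(S[:,2]>zt-37)&(S[:,2]<zt+12)&(abs(S[:,1]-y)<24)&(S[:,0]>x-10)&(S[:,0]<x+40)]
f=least_squares(lambda p:np.hypot(Q[:,0]-p[0],Q[:,1]-p[1])-29,[x,y],loss='soft_l1'); print("roll",len(Q),f.x,np.abs(f.fun).mean(), f.x-[x,y])
Q=S[(S[:,2]>22)&(S[:,2]<64)&(np.hypot(S[:,0]-550,S[:,1]+94.5)<25)]
f=least_squares(lambda p:np.hypot(Q[:,0]-p[0],Q[:,1]-p[1])-10,[550,-94.5],loss='soft_l1'); print("spindle",len(Q),f.x,np.abs(f.fun).mean())
print(proj([550,-94.5,76],K,T))
```

```text
[511.44260925 -96.46794741 180.53147462] [-1.79993774e+02 -2.25492601e-02 -8.69521238e+01] 57.53881161001985
roll 1734 [509.9185961  -95.71746652] 0.13918168871864006 [-1.52401315  0.75048089]
spindle 54 [550.63758573 -93.6186441 ] 0.09891084519729453
[322.66998101 186.8737493 ]
```

View pics/w3.png

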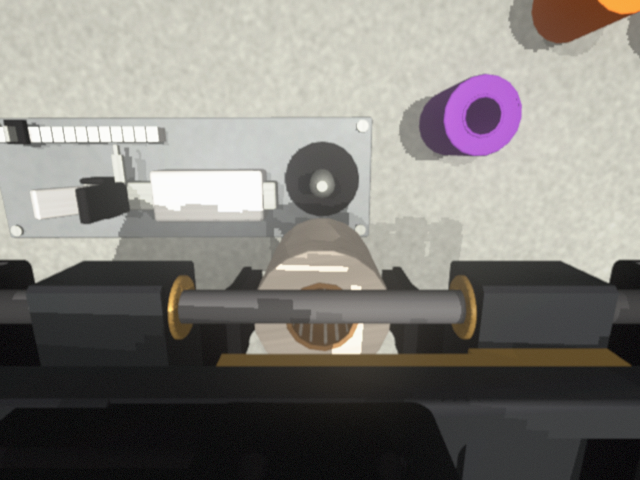

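Emit:
{"name": "carry_out", "arguments": {
  "targets": [
    [[0,0,0],[0,-0.015,0],1],
    [[0,0,0],[0,-0.0205,0],1],
    [[0,0,0],[0,-0.005,0.01],1],
    [[0,0,0],[0,0,0.025],1],
    [[0,0,0],[0,0,0.012],1],
    [[0,0,0],[0,0,0],1],
    [[0,0,0],[0,0,0],1],
    [[0,0,0],[0,0,0],1]
  ]
}}

```text
time: 6.98
tool_pos: [552.1, -93.3, 134.7]
eef_rot: [-179.9, -0.0, -86.9]
wrist_force: [0.1, -0.0, -2.6]
grip_width: 57.7
```

Run:
```python
from h import *
s=get_state()
im,d,K,T=snap("s4","scene"); print(s['tool_pos'],s['eef_rot'],s['wrist_force'])
cv2.imwrite("pics/s4c.png",cv2.resize(im[180:300,210:330,::-1],None,fx=5,fy=5,interpolation=cv2.INTER_CUBIC))
```

```text
[552.08879356 -93.31781773 134.65135492] [-1.79899253e+02 -3.84155031e-02 -8.68814722e+01] [ 0.07991748 -0.03826137 -2.592863  ]
```

View pics/s4c.png

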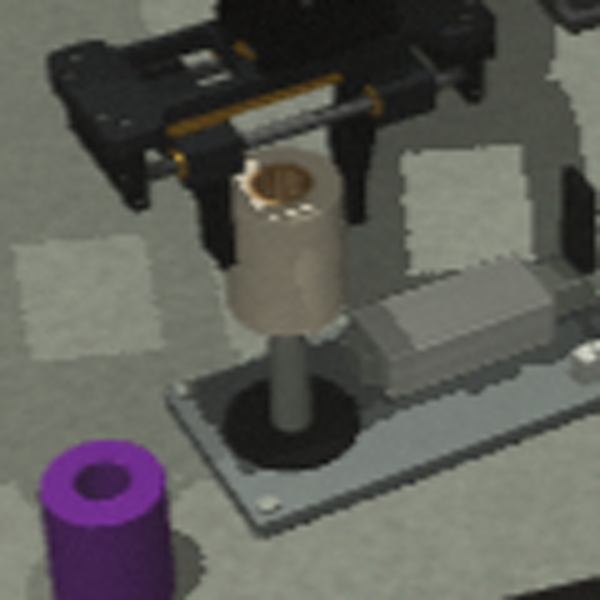

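Run:
```python
from h import *
z=np.load("pics/s4.npz");im,K,T=z['im'],z['K'],z['T']
g=im.astype(int)
for v in (225,230,235,240):
    r=g[v,245:290].sum(1); print(v,[int(a) for a in r])
for v in (250,254,258,262):
    r=g[v,255:280].sum(1); print(v,[int(a) for a in r])
# predicted columns
for p in ([550.6,-93.6,50],[550.6,-93.6,30],[550.6,-93.6,120],[550.6,-93.6,100]): print(p,proj(p,K,T))
```

```text
225 [337, 329, 337, 344, 287, 145, 64, 70, 59, 69, 73, 97, 227, 285, 293, 302, 305, 302, 304, 303, 303, 307, 311, 323, 313, 307, 305, 303, 296, 291, 283, 256, 234, 210, 188, 202, 216, 223, 222, 226, 236, 231, 229, 233, 232]
230 [336, 334, 329, 334, 330, 326, 228, 105, 68, 65, 69, 69, 221, 285, 290, 295, 301, 312, 311, 314, 310, 315, 319, 309, 309, 326, 329, 320, 307, 287, 283, 269, 258, 223, 218, 226, 229, 225, 224, 230, 235, 225, 228, 233, 229]
235 [336, 328, 322, 329, 329, 337, 332, 335, 372, 358, 282, 259, 269, 282, 294, 300, 306, 305, 306, 311, 309, 313, 315, 320, 342, 345, 337, 326, 306, 300, 285, 267, 239, 221, 211, 229, 222, 228, 224, 224, 221, 226, 232, 229, 230]
240 [343, 341, 339, 330, 336, 339, 331, 330, 324, 376, 302, 262, 273, 285, 294, 299, 295, 304, 307, 315, 318, 322, 317, 315, 316, 319, 333, 325, 320, 305, 292, 284, 254, 232, 221, 222, 222, 232, 208, 214, 258, 319, 349, 353, 350]
250 [334, 331, 327, 372, 408, 410, 388, 346, 261, 208, 215, 223, 224, 223, 207, 198, 166, 163, 161, 162, 164, 161, 162, 166, 176]
254 [169, 164, 163, 160, 164, 163, 163, 162, 164, 185, 209, 219, 224, 219, 209, 193, 166, 153, 160, 160, 157, 161, 147, 163, 160]
258 [156, 155, 131, 88, 72, 73, 65, 74, 79, 157, 211, 211, 218, 222, 206, 193, 168, 110, 79, 73, 71, 84, 91, 88, 146]
262 [100, 79, 70, 82, 76, 74, 81, 81, 69, 159, 198, 211, 219, 210, 211, 191, 169, 115, 78, 77, 78, 73, 76, 79, 77]
[550.6, -93.6, 50] [268.22438357 252.909082  ]
[550.6, -93.6, 30] [268.58396993 259.00834164]
[550.6, -93.6, 120] [266.91512722 230.70163683]
[550.6, -93.6, 100] [267.29749869 237.18737457]
```

Emit:
{"name": "carry_out", "arguments": {
  "targets": [
    [[0,0,0],[0,0,0.008],1],
    [[0,0,0],[0,0,0.006],1],
    [[0,0,0],[0,0,0.005],1],
    [[0,0,0],[0,0,0.005],1],
    [[0,0,0],[0,0,0.004],1],
    [[0,0,0],[0,0,0],1],
    [[0,0,0],[0,0,0],1]
  ]
}}

```text
time: 7.9
tool_pos: [551.6, -93.1, 105.7]
eef_rot: [-180.0, -0.0, -86.9]
wrist_force: [0.6, -0.6, -1.9]
grip_width: 57.3
```

Emit:
{"name": "carry_out", "arguments": {
  "targets": [
    [[0,0,0],[0,0,0.005],1],
    [[0,0,0],[0,0,0.008],1],
    [[0,0,0],[0,0,0.008],1],
    [[0,0,0],[0,0,0.006],1],
    [[0,0,0],[0,0,0.003],1],
    [[0,0,0],[0,0,0],1],
    [[0,0,0],[0,0,0],1]
  ]
}}

```text
time: 8.78
tool_pos: [551.7, -93.1, 75.8]
eef_rot: [-180.0, -0.0, -86.9]
wrist_force: [0.7, -0.0, -1.5]
grip_width: 57.4
```

Emit:
{"name": "carry_out", "arguments": {
  "targets": [
    [[0,0,0],[0,0,0.005],1],
    [[0,0,0],[0,0,0.005],1],
    [[0,0,0],[0,0,0.003],1],
    [[0,0,0],[0,0,0.002],1],
    [[0,0,0],[0,0,0],1],
    [[0,0,0],[0,0,0],1]
  ]
}}

```text
time: 9.52
tool_pos: [551.5, -93.1, 60.7]
eef_rot: [-180.0, -0.0, -86.9]
wrist_force: [0.3, -0.0, -1.3]
grip_width: 57.9
```

Emit:
{"name": "carry_out", "arguments": {
  "targets": [
    [[0,0,0],[0,0,0.0015],1],
    [[0,0,0],[0,0,0],1],
    [[0,0,0],[0,0,0],1]
  ]
}}

```text
time: 9.9
tool_pos: [551.4, -93.1, 59.0]
eef_rot: [180.0, -0.0, -86.9]
wrist_force: [-0.2, -0.5, -1.8]
grip_width: 57.6
```

Emit:
{"name": "carry_out", "arguments": {
  "targets": [
    [[0,0,0],[0,0,0.0015],1],
    [[0,0,0],[0,0,0],1],
    [[0,0,0],[0,0,0],1]
  ]
}}

```text
time: 10.28
tool_pos: [551.4, -93.1, 57.5]
eef_rot: [180.0, 0.0, -86.9]
wrist_force: [-0.8, -0.1, -2.7]
grip_width: 57.8
```

Emit:
{"name": "carry_out", "arguments": {
  "targets": [
    [[0,0,0],[0,0,0.0015],1],
    [[0,0,0],[0,0,0],1],
    [[0,0,0],[0,0,0],1]
  ]
}}

```text
time: 10.65
tool_pos: [551.7, -93.1, 57.3]
eef_rot: [-180.0, -0.0, -86.9]
wrist_force: [-3.7, 1.1, 7.4]
grip_width: 57.3
```

Run:
```python
from h import *
im,d,K,T=snap("s5","scene"); W=cloud(d,K,T)
m=(np.hypot(W[...,0]-550,W[...,1]+94)<31)&(W[...,2]>60)&(W[...,2]<100)
print(np.percentile(W[m][:,2],[50,75,90,95]))
cv2.imwrite("pics/s5c.png",cv2.resize(im[180:300,210:330,::-1],None,fx=5,fy=5,interpolation=cv2.INTER_CUBIC))
```

```text
[83.27132827 86.32750329 88.41907654 89.73771122]
```

View pics/s5c.png

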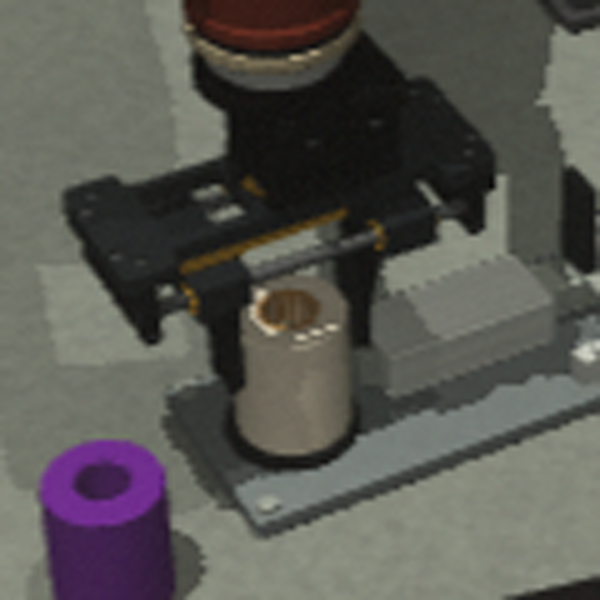

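Emit:
{"name": "carry_out", "arguments": {
  "targets": [
    [[0,0,0],[0,0,-0.001],1],
    [[0,0,0],[0,0,0],-0.3],
    [[0,0,0],[0,0,0],-0.5],
    [[0,0,0],[0,0,0],-0.7],
    [[0,0,0],[0,0,0],-0.8],
    [[0,0,0],[0,0,0],-0.8],
    [[0,0,0],[0,0,0],-0.8],
    [[0,0,0],[0,0,0],-0.8]
  ]
}}

```text
time: 11.7
tool_pos: [551.4, -93.1, 57.0]
eef_rot: [180.0, 0.0, -86.9]
wrist_force: [-0.4, -0.0, -0.1]
grip_width: 78.2
```

Emit:
{"name": "carry_out", "arguments": {
  "targets": [
    [[0,0,0],[0,0,-0.01],-1],
    [[0,0,0],[0,0,-0.03],-1],
    [[0,0,0],[0,0,-0.04],-1],
    [[0,0,0],[0,0,-0.04],-1],
    [[0,0,0],[0,0,-0.02],-1],
    [[0,0,0],[0,0,0],-1]
  ]
}}

```text
time: 12.45
tool_pos: [552.5, -93.4, 198.8]
eef_rot: [-179.8, -0.1, -86.9]
wrist_force: [1.8, 0.8, -0.4]
grip_width: 87.0
```

Run:
```python
from h import *
from scipy.optimize import least_squares
s=get_state();im,d,K,T=snap("w6"); W=cloud(d,K,T); print(s['tool_pos'],s['eef_rot'],s['grip_width'])
S=W.reshape(-1,3); Q=S[(np.hypot(S[:,0]-550,S[:,1]+94)<33)&(S[:,2]>78)]
print(Q.mean(0),np.percentile(Q[:,2],[5,50,95]),cv2.minEnclosingCircle(Q[:,:2].astype(np.float32)))
im,d,K,T=snap("s6","scene")
cv2.imwrite("pics/s6c.png",cv2.resize(im[180:310,220:400,::-1],None,fx=4.4,fy=4.4,interpolation=cv2.INTER_CUBIC))
```

```text
[552.45905274 -93.37802925 198.7886908 ] [-1.79806534e+02 -7.13700718e-02 -8.68753677e+01] 86.954186853618
[573.53358546 -93.47448776 276.17062759] [ 82.89423535 306.00480035 315.53756728] ((551.8193359375, -93.90895080566406), 31.927324295043945)
```

View pics/w6.png

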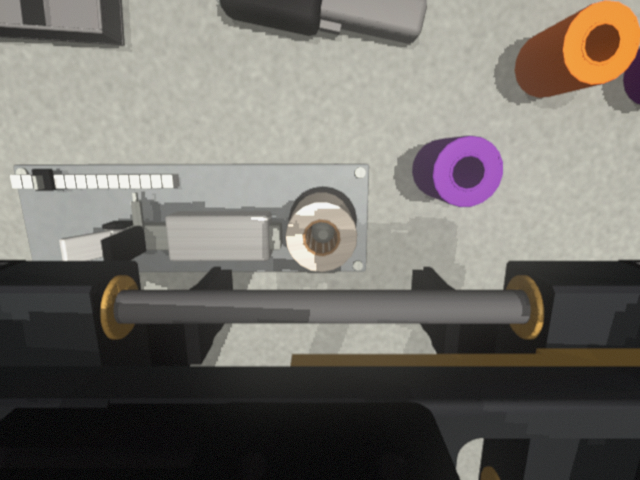

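View pics/s6c.png

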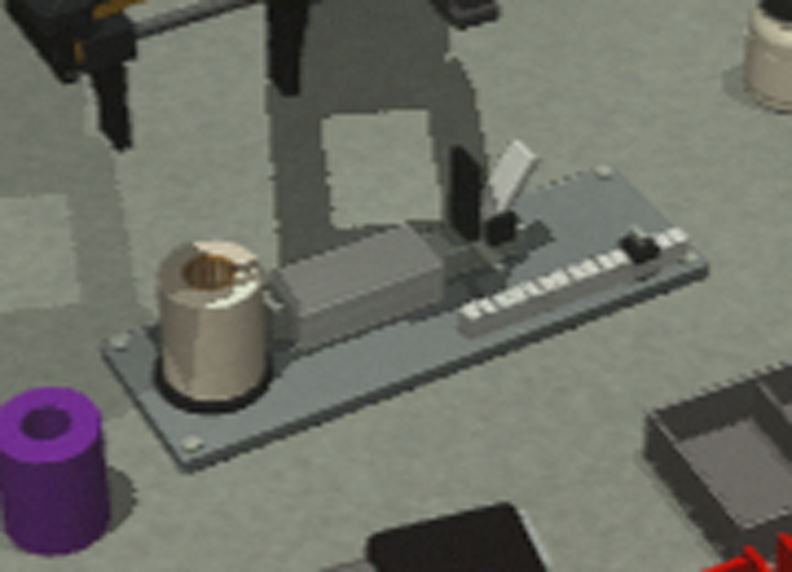

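Emit:
{"name": "carry_out", "arguments": {
  "targets": [
    [[0,0,0],[-0.019,0.0013,0],-1],
    [[0,0,0],[-0.038,0.0026,0],-1],
    [[0,0,0],[-0.038,0.0026,0],-1],
    [[0,0,0],[-0.038,0.0026,0],-1],
    [[0,0,0],[-0.038,0.0026,0],-1],
    [[0,0,0],[-0.019,0.0013,0],-1],
    [[0,0,0],[0,0,0],-1],
    [[0,0,0],[0,0,0],-1]
  ]
}}

```text
time: 13.55
tool_pos: [528.1, 95.2, 196.7]
eef_rot: [180.0, -0.0, -86.9]
wrist_force: [-1.2, -0.3, -0.3]
grip_width: 87.0
```

Run:
```python
from h import *
s=get_state();im,d,K,T=snap("w7"); W=cloud(d,K,T); print(s['tool_pos'],s['eef_rot'],s['grip_width'])
for n,p in dict(post=(529,76,94),ptr=(571.4,77.2,42),mark=(576.5,163,42)).items(): print(n,proj(p,K,T))
S=W.reshape(-1,3)
for lo,hi in ((88,100),(60,88)):
  Q=S[(abs(S[:,0]-529)<40)&(abs(S[:,1]-90)<42)&(S[:,2]>lo)&(S[:,2]<hi)]
  print(lo,len(Q),Q.min(0),Q.max(0),Q.mean(0))
```

```text
[528.08836735  95.19621378 196.71474215] [ 1.79972126e+02 -3.39462159e-02 -8.68951897e+01] 86.96794956707747
post [347.03380832 237.98968049]
ptr [344.96416199 177.0760973 ]
mark [247.52619607 165.86571365]
88 351 [517.23649885  70.64160993  88.80786723] [542.84193873  79.61938104  95.3729584 ] [530.38038913  75.30419416  92.70824604]
60 910 [516.7520878   72.41404262  60.02228615] [543.03552868 118.63653963  87.91979172] [530.00787975 102.96900246  75.99506979]
```

View pics/w7.png

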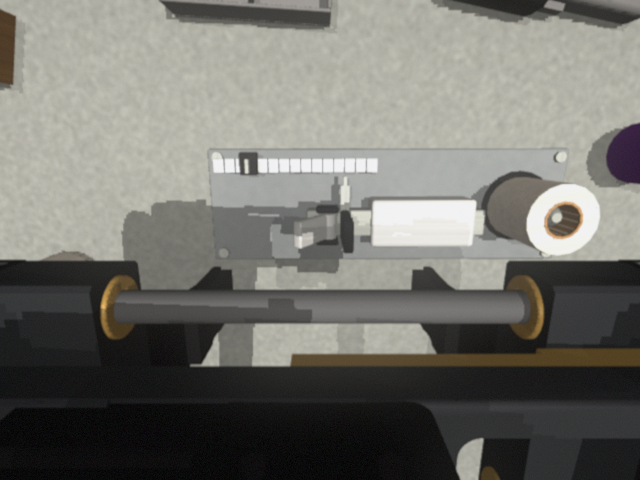

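Emit:
{"name": "carry_out", "arguments": {
  "targets": [
    [[0,0,0],[0,-0.0015,0.015],-1],
    [[0,0,0],[0,0,0.035],-1],
    [[0,0,0],[0,0,0.035],-1],
    [[0,0,0],[0,0,0.03],-1],
    [[0,0,0],[0,0,0.015],-1],
    [[0,0,0],[0,0,0.004],-1],
    [[0,0,0],[0,0,0],-1],
    [[0,0,0],[0,0,0],-1]
  ]
}}

```text
time: 14.6
tool_pos: [530.7, 96.0, 64.4]
eef_rot: [-179.9, -0.0, -86.9]
wrist_force: [0.0, -0.0, 0.4]
grip_width: 87.3
```

Run:
```python
from h import *
s=get_state();im,d,K,T=snap("s8","scene"); print(s['tool_pos'],s['eef_rot'],s['grip_width'])
cv2.imwrite("pics/s8c.png",cv2.resize(im[160:290,260:420,::-1],None,fx=4.6,fy=4.6,interpolation=cv2.INTER_CUBIC))
```

```text
[530.68898268  96.02901083  64.35229629] [-1.79863666e+02 -3.49582412e-03 -8.68792838e+01] 87.30769787971586
```

View pics/s8c.png

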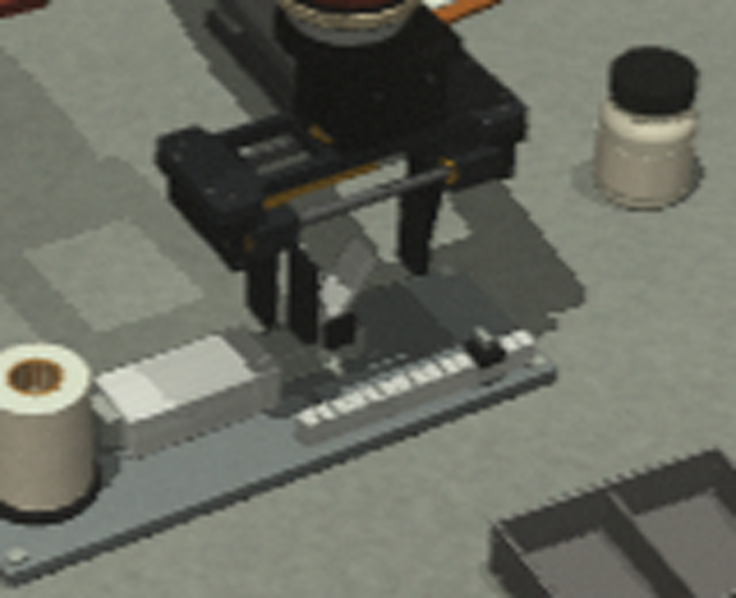

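Emit:
{"name": "carry_out", "arguments": {
  "targets": [
    [[0,0,0],[-0.01,0,0],-1],
    [[0,0,0],[-0.005,0,0],-1],
    [[0,0,0],[-0.003,0,0],-1],
    [[0,0,0],[-0.003,0,0],-1],
    [[0,0,0],[-0.005,0,0],-1],
    [[0,0,0],[-0.008,0,0],-1],
    [[0,0,0],[-0.01,0,0],-1],
    [[0,0,0],[-0.01,0,0],-1],
    [[0,0,0],[-0.01,0,0],-1],
    [[0,0,0],[-0.01,0,0],-1],
    [[0,0,0],[-0.008,0,0],-1],
    [[0,0,0],[-0.005,0,0],-1],
    [[0,0,0],[-0.004,0,0],-1],
    [[0,0,0],[-0.003,0,0],-1],
    [[0,0,0],[0,0,0],-1],
    [[0,0,0],[0,0,0],-1]
  ]
}}

```text
time: 16.65
tool_pos: [524.5, 189.9, 63.0]
eef_rot: [-180.0, 0.0, -86.9]
wrist_force: [-1.0, -3.8, 2.7]
grip_width: 87.0
```

Run:
```python
from h import *
s=get_state();im,d,K,T=snap("s9","scene"); print(s['tool_pos'],s['eef_rot'],s['grip_width'],s['wrist_force'])
cv2.imwrite("pics/s9c.png",cv2.resize(im[180:260,310:410,::-1],None,fx=7,fy=7,interpolation=cv2.INTER_CUBIC))
im,d,K,T=snap("w9")
```

```text
[524.49879871 189.87711822  62.98662357] [-1.79996332e+02  1.15513565e-02 -8.68856266e+01] 86.99018702747539 [-0.96855664 -3.77863763  2.72714871]
```

View pics/s9c.png

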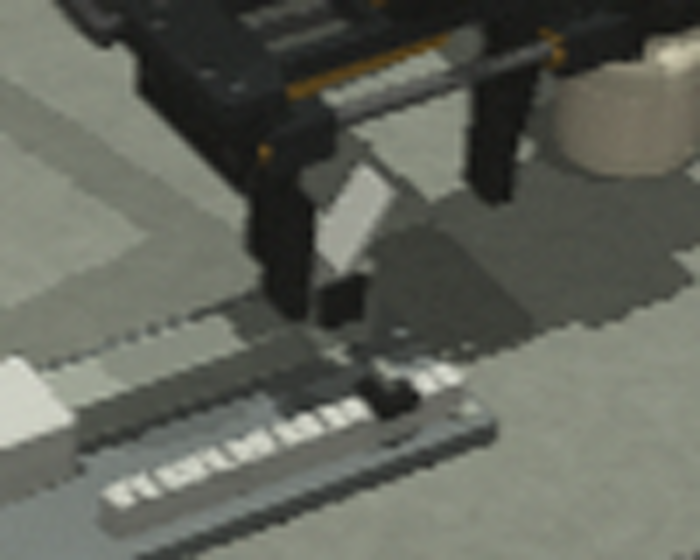

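View pics/w9.png

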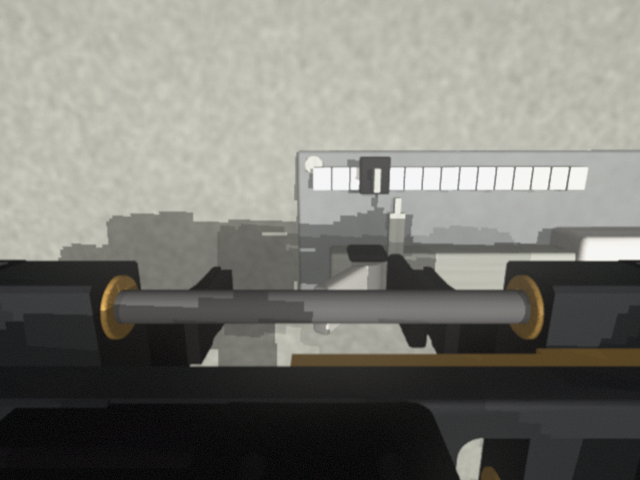

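Run:
```python
from h import *
z=np.load("pics/w9.npz");im,K,T=z['im'],z['K'],z['T']
cv2.imwrite("pics/w9c.png",cv2.resize(im[145:235,330:430,::-1],None,fx=7,fy=7,interpolation=cv2.INTER_NEAREST))
ey=np.array([-.0545,.9985]);a=ray(377,180,42,K,T);b=ray(397,205,42,K,T);print(a,b,(a-b)[:2]@ey)
```

```text
[576.51486804 164.98141621  42.        ] [564.2991081  153.45551932  42.        ] 10.842849132525822
```

View pics/w9c.png

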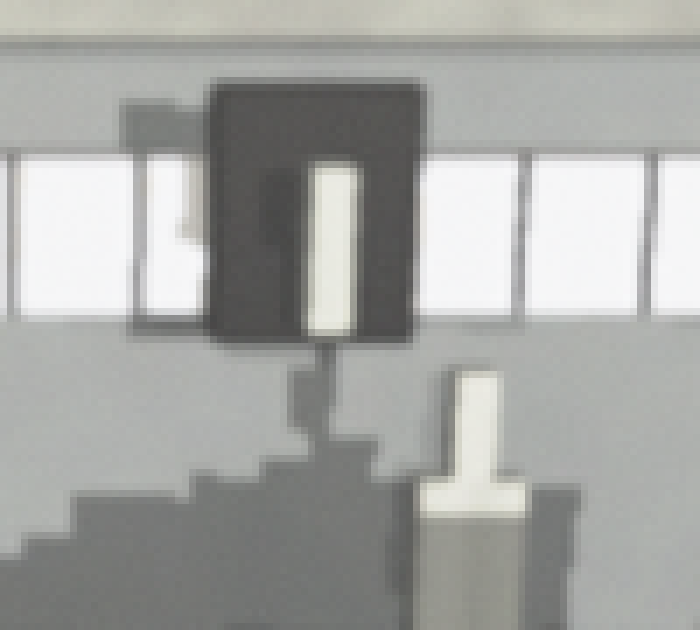

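Emit:
{"name": "carry_out", "arguments": {
  "targets": [
    [[0,0,0],[-0.003,0,0],-1],
    [[0,0,0],[-0.004,0,0],-1],
    [[0,0,0],[-0.003,0,0],-1],
    [[0,0,0],[-0.0012,0,0],-1],
    [[0,0,0],[0,0,0],-1],
    [[0,0,0],[0,0,0],-1],
    [[0,0,0],[0,0,0],-1]
  ]
}}

```text
time: 17.62
tool_pos: [523.9, 201.1, 63.0]
eef_rot: [-180.0, 0.0, -86.9]
wrist_force: [0.8, -2.5, 0.0]
grip_width: 86.8
```

Run:
```python
from h import *
s=get_state();im,d,K,T=snap("w10");print(s['tool_pos'],s['eef_rot'],s['wrist_force'])
cv2.imwrite("pics/w10c.png",cv2.resize(im[145:235,330:430,::-1],None,fx=7,fy=7,interpolation=cv2.INTER_NEAREST))
cv2.imwrite("pics/w10b.png",im[:,:,::-1])
```

```text
[523.8534073  201.05253773  62.99318497] [-1.79999730e+02  5.70989341e-03 -8.68834155e+01] [ 0.79864348 -2.48435325  0.03216128]
```

View pics/w10c.png

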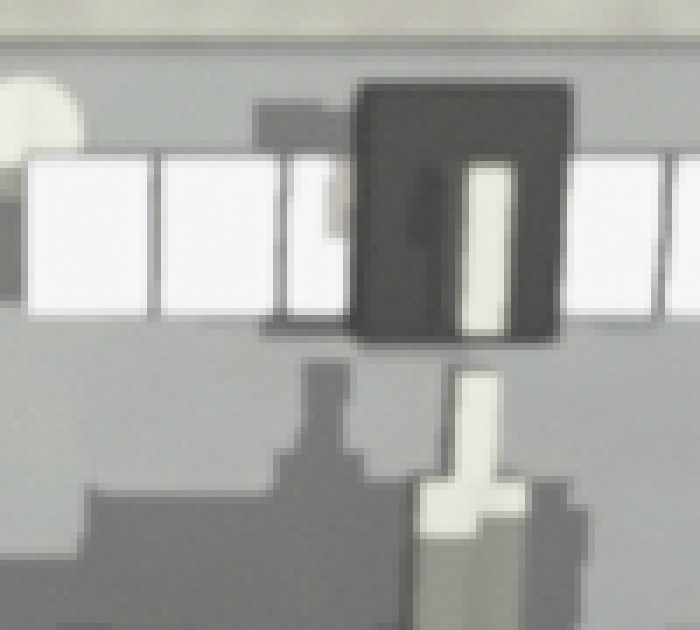

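Emit:
{"name": "carry_out", "arguments": {
  "targets": [
    [[0,0,0],[0.0015,0,0],-0.931],
    [[0,0,0],[0.0015,0,0],-0.862],
    [[0,0,0],[0.0015,0,0],-0.793],
    [[0,0,0],[0.0015,0,0],-0.724],
    [[0,0,0],[0,0,0],-0.724],
    [[0,0,0],[0,0,0],-0.724]
  ]
}}

```text
time: 18.42
tool_pos: [524.2, 195.0, 63.0]
eef_rot: [180.0, -0.0, -86.9]
wrist_force: [1.4, -4.7, -0.4]
grip_width: 75.0
```

Run:
```python
from h import *
s=get_state();im,d,K,T=snap("w11");print(s['tool_pos'],s['grip_width'],s['wrist_force'])
cv2.imwrite("pics/w11c.png",cv2.resize(im[145:235,330:430,::-1],None,fx=5,fy=5,interpolation=cv2.INTER_NEAREST))
```

```text
[524.16778473 194.95161014  62.98927702] 75.0179835368004 [ 1.37895071 -4.74780799 -0.36642724]
```

View pics/w11c.png

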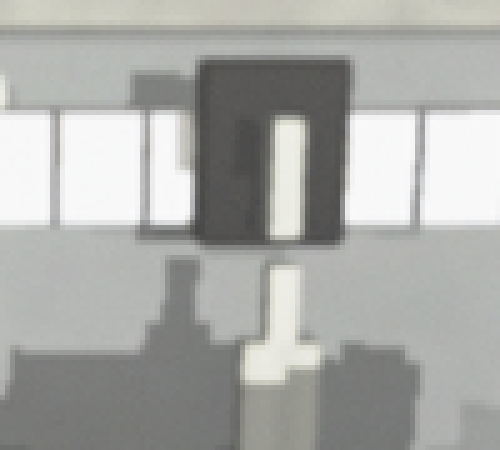

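Emit:
{"name": "carry_out", "arguments": {
  "targets": [
    [[0,0,0],[0.0015,0,0],-0.655],
    [[0,0,0],[0.0015,0,0],-0.586],
    [[0,0,0],[0.0015,0,0],-0.517],
    [[0,0,0],[0.0015,0,0],-0.448],
    [[0,0,0],[0.0015,0,0],-0.379],
    [[0,0,0],[0.0015,0,0],-0.31],
    [[0,0,0],[0.0015,0,0],-0.241],
    [[0,0,0],[0.0015,0,0],-0.172],
    [[0,0,0],[0,0,0],-0.172],
    [[0,0,0],[0,0,0],-0.172]
  ]
}}

```text
time: 19.73
tool_pos: [524.9, 183.0, 63.0]
eef_rot: [-180.0, -0.0, -86.9]
wrist_force: [2.8, -3.7, -1.8]
grip_width: 51.5
```

Run:
```python
from h import *
s=get_state();im,d,K,T=snap("w12");print(s['tool_pos'],s['grip_width'],s['wrist_force'])
cv2.imwrite("pics/w12c.png",cv2.resize(im[130:300,230:430,::-1],None,fx=3.5,fy=3.5,interpolation=cv2.INTER_NEAREST))
```

```text
[524.8526238  183.02753043  63.02364333] 51.50314135224937 [ 2.81182804 -3.65244681 -1.81208269]
```

View pics/w12c.png

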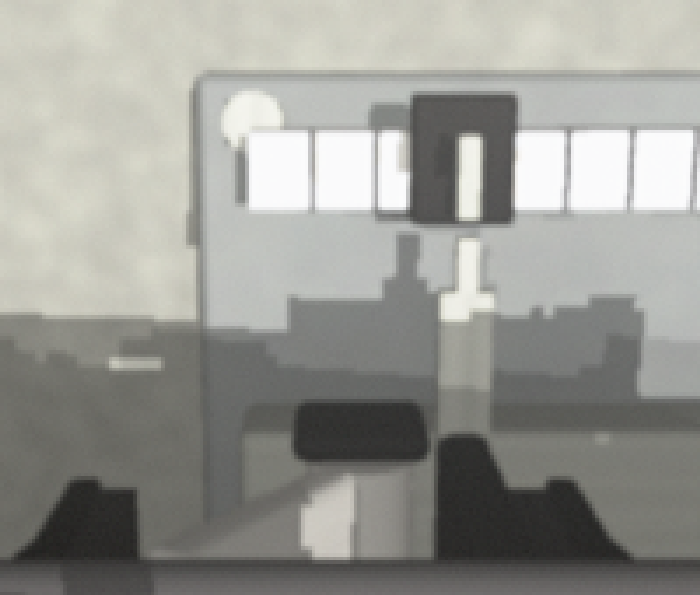

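Emit:
{"name": "carry_out", "arguments": {
  "targets": [
    [[0,0,0],[0.0015,0,0],-0.103],
    [[0,0,0],[0.0015,0,0],-0.034],
    [[0,0,0],[0.0015,0,0],0.034],
    [[0,0,0],[0.0015,0,0],0.103],
    [[0,0,0],[0,0,0],0.103],
    [[0,0,0],[0,0,0],0.103]
  ]
}}

```text
time: 20.52
tool_pos: [525.2, 177.0, 63.0]
eef_rot: [180.0, -0.0, -86.9]
wrist_force: [1.7, -5.3, -1.0]
grip_width: 39.2
```

Run:
```python
from h import *
s=get_state();im,d,K,T=snap("w13");print(s['tool_pos'],s['grip_width'],s['wrist_force'])
cv2.imwrite("pics/w13c.png",cv2.resize(im[130:300,230:430,::-1],None,fx=3.5,fy=3.5,interpolation=cv2.INTER_NEAREST))
```

```text
[525.1581764  176.97144468  63.02353535] 39.21900520807358 [ 1.72809687 -5.29924223 -1.04198783]
```

View pics/w13c.png

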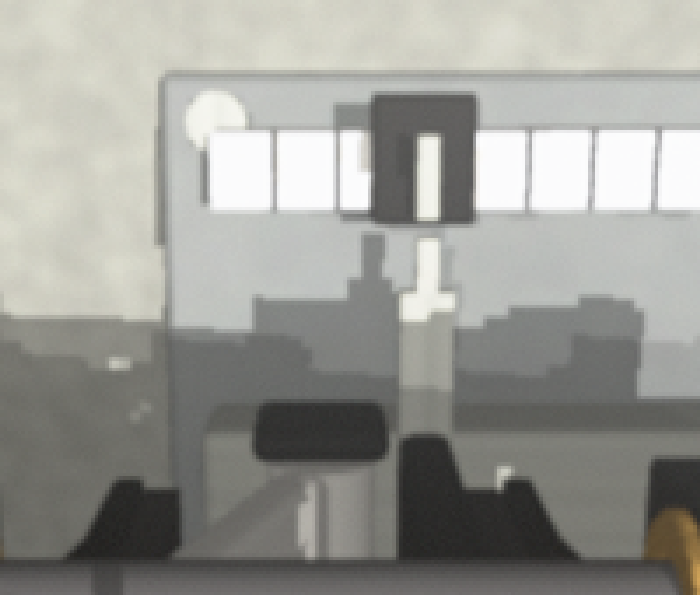

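Emit:
{"name": "carry_out", "arguments": {
  "targets": [
    [[0,0,0],[0.0015,0,0],0.172],
    [[0,0,0],[0.0015,0,0],0.241],
    [[0,0,0],[0.0015,0,0],0.31],
    [[0,0,0],[0.0015,0,0],0.379],
    [[0,0,0],[0,0,0],0.379],
    [[0,0,0],[0,0,0],0.379]
  ]
}}

```text
time: 21.32
tool_pos: [525.5, 171.0, 63.0]
eef_rot: [180.0, -0.0, -86.9]
wrist_force: [1.2, -4.5, -1.8]
grip_width: 27.3
```

Run:
```python
from h import *
s=get_state();im,d,K,T=snap("w14");print(s['tool_pos'],s['grip_width'],s['wrist_force'])
cv2.imwrite("pics/w14c.png",cv2.resize(im[130:300,230:430,::-1],None,fx=3.5,fy=3.5,interpolation=cv2.INTER_NEAREST))
```

```text
[525.48873642 171.03497058  63.02424793] 27.32431979372681 [ 1.19080271 -4.52914135 -1.8309714 ]
```

View pics/w14c.png

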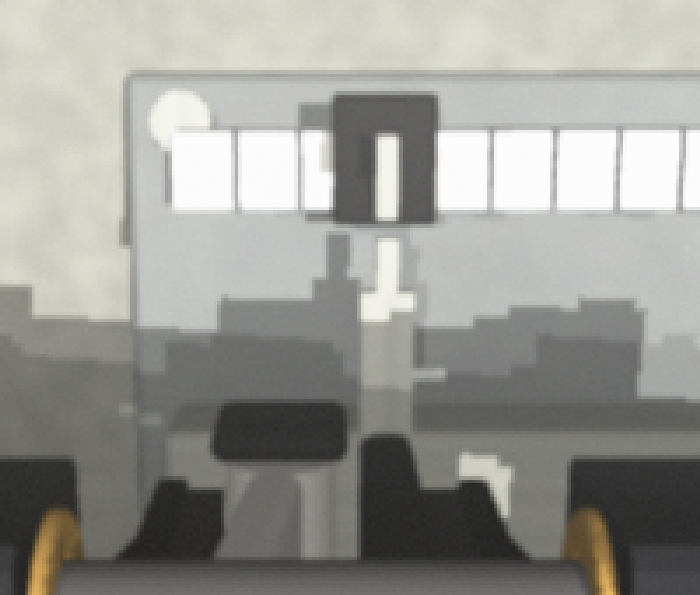

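Emit:
{"name": "carry_out", "arguments": {
  "targets": [
    [[0,0,0],[0.0008,0,0],0.41],
    [[0,0,0],[0.0008,0,0],0.45],
    [[0,0,0],[0,0,0],0.49],
    [[0,0,0],[0,0,0],0.55],
    [[0,0,0],[0,0,0],0.7],
    [[0,0,0],[0,0,0],0.7],
    [[0,0,0],[0,0,0],0.7]
  ]
}}

```text
time: 22.25
tool_pos: [525.6, 169.5, 63.0]
eef_rot: [-180.0, -0.0, -86.9]
wrist_force: [0.7, -4.4, -1.6]
grip_width: 23.6
```

Run:
```python
from h import *
s=get_state();im,d,K,T=snap("w15");print(s['tool_pos'],s['grip_width'],s['wrist_force'],s['qvel'].round(2))
cv2.imwrite("pics/w15c.png",cv2.resize(im[130:300,230:430,::-1],None,fx=3.5,fy=3.5,interpolation=cv2.INTER_NEAREST))
im,d,K,T=snap("s15","scene")
cv2.imwrite("pics/s15c.png",cv2.resize(im[160:300,230:410,::-1],None,fx=4.2,fy=4.2,interpolation=cv2.INTER_CUBIC))
```

```text
[525.58180737 169.51577685  63.03776658] 23.596390652598725 [ 0.72533067 -4.44314002 -1.6024533 ] [-0.02 -0.03 -0.04 -0.01 -0.02  0.12]
```

View pics/w15c.png

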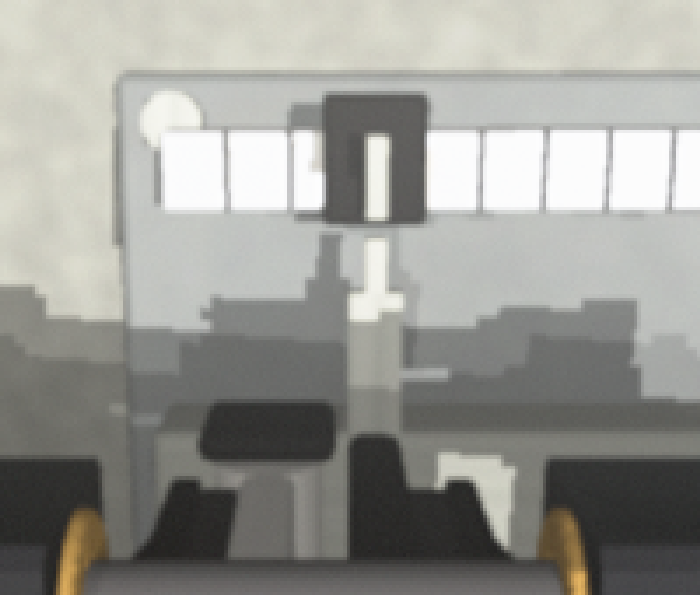

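View pics/s15c.png

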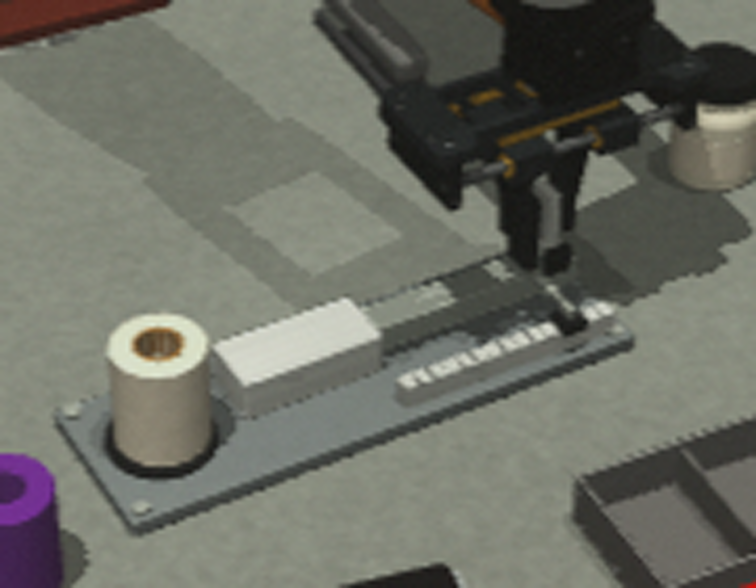

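Emit:
{"name": "carry_out", "arguments": {
  "targets": [
    [[0,0,0],[0,0,0],0.7],
    [[0,0,0],[0,0,0],0.7],
    [[0,0,0],[0,0,0],0.7],
    [[0,0,0],[0,0,0],0.7]
  ]
}}

```text
time: 22.85
tool_pos: [525.6, 169.5, 63.0]
eef_rot: [180.0, 0.0, -86.9]
wrist_force: [1.3, -4.1, -1.8]
grip_width: 23.6
```

Run:
```python
from h import *
s=get_state();im,d,K,T=snap("w16");z=np.load("pics/w15.npz");print(s['tool_pos'],s['grip_width'],s['wrist_force'],np.abs(im.astype(int)-z['im']).mean())
print(job.sign_off())
```

```text
[525.55744544 169.5130078   63.01287986] 23.622622334633714 [ 1.26482982 -4.12288438 -1.82176304] 1.37203125
the job is handed in; nothing more can be done
None
```

The label stand is ready and the job is handed in, at about 23 s of the 72 s allowed; sign-off gives no verdict.

**Roll:** I lowered the white roll onto the spindle until the wrist felt the seat (about 10 N) and let go. The pictures afterwards show it upright on the black seat with the spindle in its hole.

**Leg and lever:** I pushed the leg out about 85 mm by its post. I then squeezed the lever shut in small steps, moving the arm back as the fingers closed so the leg stayed at the mark.

**Last checks:**
- **Mark:** the pointer lines up with the blade to within about 0.5 mm in the last wrist picture I enlarged.
- **Lever:** the fingers are 23.6 mm apart on post and closed lever, against the 24 mm given, so the lever is closed.
- **Hold:** the arm is still and carries about 4 N from the return spring. The fingers press on the post with a 20 N grip setting; I had no direct reading of that contact force.
- **Other things on the bench:** the ones in view sit where they were; I judged this by eye and did not measure them.

No check failed. The two cameras disagreed on positions by only 1–2 mm, which is within their calibration.

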